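# Put two spare robot wheels away on the bare post

### The job

Two loose spare drive wheels of the robot club, a wide one and a narrow one, are lying on the bench. Put both away on the wheel stand whose post is still bare: thread the wide wheel on first so that it lies flat on the stand's foot, then the narrow wheel on top of it, and leave them lying there.

Things in the scene. Friction and masses are not known exactly. Their poses are not given: they have to be found in the camera images.
- wide_wheel: Loose wide wheel lying flat on the bench, axle hole upright: ring with black ribbed rubber tread and grey hub, 60 mm outside diameter, 34 mm through hole, 32 mm high, about 90 g. Origin: centre of its underside; z is its axis, pointing up. It is round, so it can be gripped across its 60 mm at any yaw; there are at least 25 mm free around it on the bench.
- narrow_wheel: Loose narrow wheel lying flat on the bench: the same 60 mm diameter, 34 mm through hole, tread and grey hub, but only 16 mm high, about 50 g. Origin: centre of its underside; z is its axis, pointing up. Grip it across its 60 mm at any yaw; at least 25 mm free around it.
- stand_seat (a point): Seat of the bare, fixed wheel stand: point on the post's axis at the upper face of the foot, z up. Wooden foot 100 mm across, 18 mm thick (this point is 18 mm above the bench); upright steel post 12 mm across, rounded tip 62 mm above this point. A wheel lying on the foot has its origin here; one on the wide wheel, 32 mm higher. A like stand, full of wheels, is on the other side, left or right.
There are look-alikes about, which are no part of the job. Leave any orange or red look-alike of the narrow_wheel alone. What is shaped like the wide_wheel but orange is not meant.

How it is judged (in metres and radians):
At the end, for the whole second after the job is handed in: Both wheels are threaded on the bare stand's post (axis within 15 mm of the post's), the wide one lying flat on the foot (within 6 mm and about 10 degrees), the narrow one lying flat on top of the wide one (within 6 mm and about 10 degrees), both at rest (horizontal distance between each of wide_wheel, narrow_wheel and stand_seat below 0.015 m and z of wide_wheel in the frame of stand_seat below 0.006 m and angle between the z axis of each of wide_wheel, narrow_wheel and the z axis of stand_seat, either way round below 0.17 rad and z of narrow_wheel in the frame of stand_seat between 0.026 and 0.038 m and linear speed of each of wide_wheel, narrow_wheel below 0.02 m/s); the robot touches nothing.
It also fails if it takes over 56 s, if anything falls off the work surface, if the arm or the gripper's body presses on something with over 40 N, if the wrist force passes 120 N, or if a joint passes its speed limit or range.

### The arm

A 6-joint arm with a two-finger parallel gripper is mounted at the origin on the work surface. World frame = base frame: x ahead of the robot, y to its left, z up, the work surface at z = 0. Lengths are in mm, angles in rad, forces in N, time in s.
With the tool pointing down it reaches from about 300 to 750 mm from the base axis. Payload 8.5 kg.
Tool frame: the origin (TCP) lies on the centre line of the jaws, within the pads' length; the fingertips stand ctrl.tip_extent ahead of it and the grasp point (between the pads) lies 6 mm ahead of it (ctrl.tip_extent is the distance from the TCP to the fingertips, in mm); z points along the fingers, y is the direction in which the jaws open and shut (so a half turn about z gives the same grasp; the last joint's range is limited). The gripper opens to 85 mm and grips with 20 to 120 N. Pads are 22 mm wide; open, the fingers measure 114 mm over their backs; the gripper's body (76 mm by 85 mm) begins 54 mm behind the grasp point. The pads swing forward as they close: fully open they stand 13 mm farther back than shut.
Start: joints at [-1.393, 0.381, 1.297, -0, 1.464, -0.215], TCP at [210.52, -508.096, 256.322] pointing down, gripper open.
Joint ranges: [-3.11, 3.11], [-0.89, 2.33], [0.22, 2.48], [-1.42, 4.56], [0.17, 2.85], [-2.88, 2.88]. Speed limits (rad/s): [2.39, 2.39, 3.14, 3.14, 3.14, 3.14].

### API

Orientations are given as a unit quaternion [x, y, z, w].
In Python, from plant import ctrl, vision gives the robot as it stands.
- The arm moves only by the shell command python3 -m jog 'ROWS' [FORCE]. ROWS is JSON, a list of rows, each a list of 3 entries, a list of its own where there are three numbers: the turn, a rotation vector about the tool's x, y, z in degrees, then the shift along the tool's x, y, z in mm, then the opening, from 0 (shut) to 1 (fully open). In form: [[[wx, wy, wz], [x, y, z], grip], ...]. A call has exactly 8 rows; each row shifts and turns the pose as measured when the row begins, along the tool's axes as they then stand; what a row does not reach is not made up. A row lasts 1/8 s, in which the tool goes at most 62.5 mm and 10.7 degrees, less where a joint would pass 70% of its speed; a pose out of reach is approached as far as the arm can. A call with a gripper value outside its range is refused whole. The fingers move at their own pace and stop on an object; FORCE is the grip in N (left out, the last holds). Time passes only in rows, so rows that do not move let the fingers close, or fill a call up. It gives the time, the measured TCP pose, the force and the opening at its end, in the units of the state.
- ctrl.get_obs(): the state, without advancing time (a new reading comes with each control period).
- vision.read_camera(name): name is "side" or "top" or "wrist"; returns (picture, depth): 384x512x3 uint8, red, green, blue; 384x512 float32, mm along the optical axis (not along the pixel's ray), 0 where there is no reading.
- vision.camera_params(name): a dict with "fx", "fy", "cx", "cy" (pixels), "rvec" (rotation vector, rad) and "tvec" (3), from world to camera coordinates, as OpenCV has them. Camera axes: x right, y down, z forward; pixel columns grow to the right and rows downward; lengths in mm; the calibration is good to about 2 mm. A picture is of the moment at which its call begins: read the wrist's pose just before it. camera_params takes no time and is no camera call; for the wrist camera it gives the pose at the moment of the call.
- ctrl.close_job(): hands the job in, once; it reports no verdict.
The state is a dict: "clock": time; "q": joint angles; "qd": joint speeds; "effort": joint torques, N m; "position": TCP position; "orientation": TCP orientation; "force": force on the tool from outside, world axes, zero at the start; "moment": the same for the moment, N m; "gripper_width": opening from 0.0 (shut) to 1.0 (fully open).
Only numpy, scipy, OpenCV 4.12 (cv2) and the standard library are available. Lean on these libraries where they do the work, as an engineer would, in place of code of your own. Each camera call takes 0.05 s, during which the arm holds its last target. There are 200 camera calls.

## Working session

There is one attempt and no reset: what is moved stays moved. The work goes in short steps, Python scripts to look and compute and a shell command to move; the robot and the scene stay as the last step left them, time stands still between calls to the robot, and variables do not carry over. Pictures are saved under pics/ and viewed, about 8 in all and at most 12, crops included, and the job is handed in when it is done.

```bash
mkdir -p pics; ls; cat > h.py <<'E'
import numpy as np, cv2
from plant import ctrl, vision
def cam(n):
    p=vision.camera_params(n); im,d=vision.read_camera(n)
    R=cv2.Rodrigues(np.array(p['rvec'],float))[0]; t=np.array(p['tvec'],float)
    return im,d,p,R,t
def world(d,p,R,t):
    v,u=np.indices(d.shape)
    c=np.stack([(u-p['cx'])/p['fx']*d,(v-p['cy'])/p['fy']*d,d],-1)
    return (c-t)@R
def ray(u,v,z,p,R,t):
    r=R.T@np.array([(u-p['cx'])/p['fx'],(v-p['cy'])/p['fy'],1]); o=-R.T@t
    return o+r*(z-o[2])/r[2]
E
python3 - <<'E'
from h import *
o=ctrl.get_obs();print({k:np.round(v,3) for k,v in o.items()},ctrl.tip_extent)
for n in('top','side'):
    im,d,p,R,t=cam(n); np.savez(f'{n}.npz',im=im,d=d,R=R,t=t,**{k:p[k] for k in('fx','fy','cx','cy')})
    cv2.imwrite(f'pics/{n}.png',im[:,:,::-1]); print(n,-R.T@t,R[2])
E
```

```text
pics
{'clock': np.float64(0.0), 'q': array([-1.393,  0.381,  1.298, -0.   ,  1.464, -0.215]), 'qd': array([ 0.002, -0.001,  0.004,  0.001,  0.   , -0.   ]), 'effort': array([ 0.0000e+00, -4.4847e+01, -2.3128e+01, -0.0000e+00,  5.0000e-03,
        0.0000e+00]), 'position': array([ 210.465, -507.846,  255.708]), 'orientation': array([ 0.981,  0.195, -0.   , -0.001]), 'force': array([-0.442, -0.229,  1.123]), 'moment': array([ 0.056, -0.052, -0.012]), 'gripper_width': np.float64(1.001)} 25.0
top [ 396.2823819   -30.05678425 1029.24624898] [ 0.1144384   0.01839716 -0.99325998]
side [ 491.9952713  -691.17583027  853.58647698] [ 0.03115703  0.64663665 -0.76216158]
```

View pics/top.png

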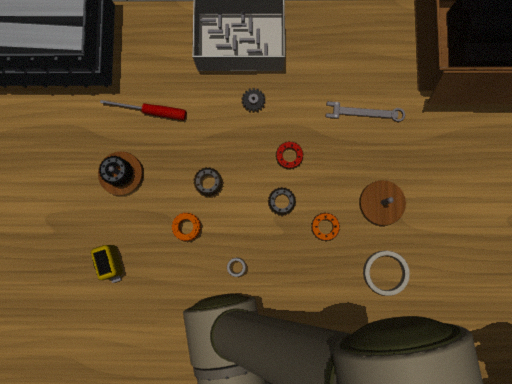

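View pics/side.png

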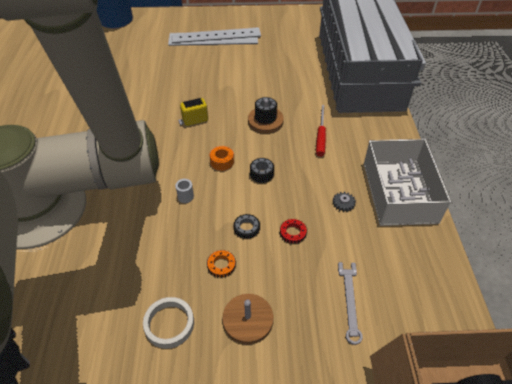

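Top view: the wide wheel candidates are the black ring at (208,181) and the orange one at (186,227). The narrow candidates are the black ring at (282,201), red (290,155), orange (325,227), the small gear (253,100), the grey sleeve (236,267) and the white ring (387,273). The bare stand is at (383,203) and the full one at (120,173). I choose black (208,181), black (282,201) and the stand at (383,203), and will measure them and check with a crop.

```bash
python3 - <<'E'
from h import *
out=[]
for n,pts in (('top',[(208,181),(282,201),(383,203)]),('side',[(262,169),(247,226),(248,318)])):
    f=np.load(n+'.npz'); im,d,R,t=f['im'],f['d'],f['R'],f['t']; p={k:float(f[k]) for k in('fx','fy','cx','cy')}
    W=world(d,p,R,t)
    for (u,v),nm in zip(pts,('wide','narrow','stand')):
        h=34; w=W[v-h:v+h,u-h:u+h].reshape(-1,3); w=w[np.isfinite(w).all(1)]
        zt={'wide':32,'narrow':16,'stand':18}[nm]
        c=ray(u,v,zt,p,R,t)[:2]
        near=w[np.hypot(*(w[:,:2]-c).T)<(60 if nm=='stand' else 42)]
        s=near[abs(near[:,2]-zt)<5]
        cc,r=cv2.minEnclosingCircle(s[:,:2].astype(np.float32))
        print(n,nm,'guess',c.round(1),'n',len(s),'circ',np.round(cc,1),round(r,1),'z',np.median(s[:,2]).round(1),'max',near[:,2].max().round(1))
        if nm=='stand':
            q=near[near[:,2]>35]; print('post',len(q),q.mean(0).round(1), np.median(q[q[:,2]>70],0).round(1))
    if n=='top':
        out=[cv2.resize(im[v-32:v+32,u-32:u+32],(256,256),interpolation=cv2.INTER_CUBIC) for u,v in pts]
cv2.imwrite('pics/crop.png',np.hstack(out)[:,:,::-1])
E
```

```text
top wide guess [536.1  87. ] n 416 circ [536.5  89.4] 31.1 z 32.8 max 38.7
top narrow guess [493.7 -76.5] n 412 circ [494.4 -75.2] 31.1 z 16.7 max 21.9
top stand guess [ 489.6 -298.9] n 1523 circ [ 491.  -297.7] 50.5 z 18.6 max 81.9
post 60 [ 490.3 -295.5   65.9] [ 490.4 -297.2   78.1]
side wide guess [535.8  76.7] n 269 circ [536.6  86.4] 31.9 z 30.6 max 36.4
side narrow guess [494.6 -82.5] n 357 circ [494.9 -76.8] 31.4 z 15.1 max 19.4
side stand guess [ 490.9 -303.5] n 1848 circ [ 490.3 -300. ] 50.6 z 17.1 max 81.6
post 89 [ 490.6 -303.2   63. ] [ 490.1 -301.9   76.3]
```

View pics/crop.png

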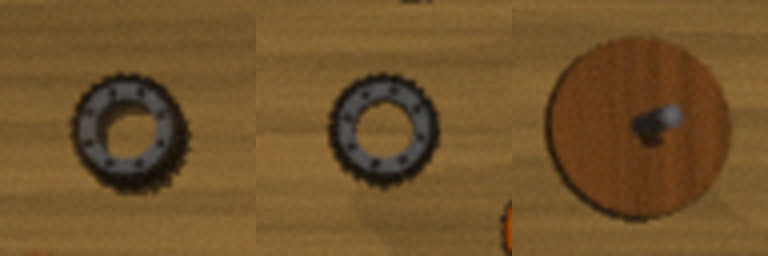

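The crop confirms the choice: the tall black ring with grey hub at left, the thin black ring in the middle, and the wooden foot with a bare post at right. World estimates are wide (536.5,88), narrow (494.6,-76) and post (490.6,-299). I'll turn the tool to yaw 0 and head for the wide wheel.

```bash
python3 -m jog '[[[0,0,7.5],[0,0,0],0.9],[[0,0,7.5],[0,0,0],0.9],[[0,0,7.5],[0,0,0],0.9],[[0,0,0],[29,-54,0],0.9],[[0,0,0],[29,-54,0],0.9],[[0,0,0],[29,-54,0],0.9],[[0,0,0],[29,-54,0],0.9],[[0,0,0],[29,-54,0],0.9]]' 50
```

```text
clock: 1.1
position: [360.4, -235.6, 253.6]
orientation: [1.0, -0.01, -0.001, -0.004]
force: [1.0, -0.0, 0.4]
gripper_width: 0.905
```

```bash
python3 -m jog '[[[0,0,0],[22,-40,10],0.9],[[0,0,0],[22,-40,10],0.9],[[0,0,0],[22,-40,10],0.9],[[0,0,0],[22,-40,10],0.9],[[0,0,0],[22,-40,10],0.9],[[0,0,0],[22,-40,10],0.9],[[0,0,0],[22,-40,10],0.9],[[0,0,0],[22,-40,10],0.9]]'
cat > look.py <<'E'
import sys
from h import *
def wheel(zt,guess,name):
    im,d,p,R,t=cam('wrist'); o=ctrl.get_obs()
    W=world(d,p,R,t); m=(d>0)&(abs(W[...,2]-zt)<5)&(np.hypot(W[...,0]-guess[0],W[...,1]-guess[1])<45)
    s=W[m][:,:2].astype(np.float32); c,r=cv2.minEnclosingCircle(s)
    cv2.imwrite(f'pics/{name}.png',im[:,:,::-1])
    e=np.array(c)-o['position'][:2]; q=o['orientation']
    from scipy.spatial.transform import Rotation as Ro
    print('n',len(s),'c',np.round(c,1),'r',round(r,1),'tcp',o['position'].round(1),'q',q.round(3),'tool shift',Ro.from_quat(q).inv().apply([e[0],e[1],0]).round(1))
if __name__=='__main__': wheel(float(sys.argv[1]),(float(sys.argv[2]),float(sys.argv[3])),sys.argv[4])
E
python3 look.py 32 536 88 w1
```

```text
clock: 2.1
position: [546.8, 94.3, 172.5]
orientation: [1.0, -0.009, -0.001, -0.003]
force: [0.5, -1.3, -0.7]
gripper_width: 0.901
n 2831 c [536.   89.1] r 31.3 tcp [548.   98.2 171. ] q [ 1.    -0.008 -0.002 -0.004] tool shift [-11.9   9.4  -0. ]
```

View pics/w1.png

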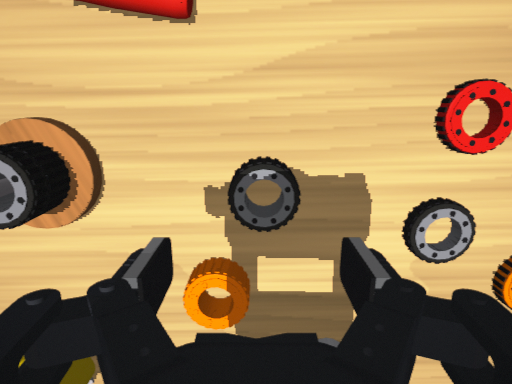

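Wrist view: the black wide wheel is at (264,193), between the jaws, and the orange one at (216,295) is clear of them. Now I descend and grip.

```bash
python3 -m jog '[[[0,0,0],[-6,5,20],0.9],[[0,0,0],[-6,5,25],0.9],[[0,0,0],[0,0,25],0.9],[[0,0,0],[0,0,25],0.9],[[0,0,0],[0,0,15],0.9],[[0,0,0],[0,0,8],0.9],[[0,0,0],[0,0,0],0.9],[[0,0,0],[0,0,0],0.9]]'
```

```text
clock: 3.15
position: [534.8, 91.0, 47.8]
orientation: [1.0, -0.006, -0.003, -0.004]
force: [-0.1, 0.5, 0.4]
gripper_width: 0.896
```

```bash
python3 -m jog '[[[0,0,0],[1,2,10],0.9],[[0,0,0],[0,0,8],0.9],[[0,0,0],[0,0,0],0.6],[[0,0,0],[0,0,0],0.5],[[0,0,0],[0,0,0],0.5],[[0,0,0],[0,0,0],0.5],[[0,0,0],[0,0,0],0.5],[[0,0,0],[0,0,0],0.5]]' 60
```

```text
clock: 4.15
position: [536.3, 89.0, 30.0]
orientation: [1.0, -0.006, -0.002, -0.004]
force: [0.5, 0.1, 0.8]
gripper_width: 0.678
```

```bash
python3 -m jog '[[[0,0,0],[0,0,-10],0.4],[[0,0,0],[0,0,-20],0.4],[[0,0,0],[0,0,-35],0.4],[[0,0,0],[0,0,-35],0.4],[[0,0,0],[0,0,-20],0.4],[[0,0,0],[0,20,0],0.4],[[0,0,0],[-5,35,0],0.4],[[0,0,0],[-5,35,0],0.4]]'
```

```text
clock: 5.15
position: [525.4, -2.2, 158.0]
orientation: [1.0, -0.004, -0.0, -0.004]
force: [-0.0, 0.4, -1.6]
gripper_width: 0.676
```

```bash
python3 -m jog '[[[0,0,0],[-5,40,0],0.4],[[0,0,0],[-5,40,0],0.4],[[0,0,0],[-5,40,0],0.4],[[0,0,0],[-5,40,0],0.4],[[0,0,0],[-5,40,0],0.4],[[0,0,0],[-5,35,0],0.4],[[0,0,0],[-5,25,0],0.4],[[0,0,0],[0,10,0],0.4]]'
```

```text
clock: 6.15
position: [485.3, -281.8, 161.2]
orientation: [1.0, -0.005, 0.002, -0.003]
force: [0.5, -0.1, -0.9]
gripper_width: 0.676
```

```bash
python3 - <<'E'
from h import *
im,d,p,R,t=cam('side'); W=world(d,p,R,t)
m=(np.hypot(W[...,0]-488,W[...,1]+284)<45)&(im.max(-1)<60)
im2,d2,p2,R2,t2=cam('wrist'); W2=world(d2,p2,R2,t2)
q=W2[(abs(W2[...,0]-490)<20)&(abs(W2[...,1]+299)<20)&(W2[...,2]>40)&(W2[...,2]<84)]
o=ctrl.get_obs(); print(o['position'].round(1),'post wrist',len(q), q.mean(0).round(1) if len(q) else '')
s=cv2.resize(im[190:384,150:350],(396,384),interpolation=cv2.INTER_CUBIC)
cv2.imwrite('pics/a.png',np.hstack([s,cv2.resize(im2,(400,384))])[:,:,::-1])
E
```

```text
[ 485.7 -281.2  161. ] post wrist 117 [ 495.5 -298.7   53.8]
```

View pics/a.png

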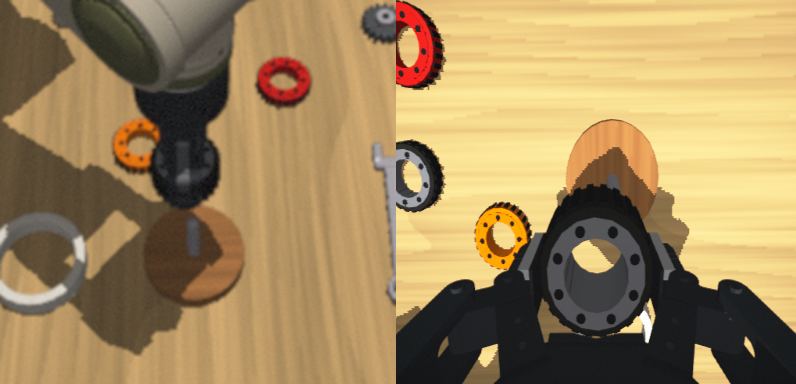

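The wheel is held level in the jaws, and the post is just ahead at about (490.5,-299). I'll centre, then thread.

```bash
python3 -m jog '[[[0,0,0],[5,14,10],0.4],[[0,0,0],[0,0,20],0.4],[[0,0,0],[0,0,8],0.4],[[0,0,0],[0,0,0],0.4],[[0,0,0],[0,0,0],0.4],[[0,0,0],[0,0,0],0.4],[[0,0,0],[0,0,0],0.4],[[0,0,0],[0,0,0],0.4]]'
```

```text
clock: 7.25
position: [493.2, -294.2, 122.6]
orientation: [1.0, -0.003, 0.003, -0.002]
force: [0.7, -0.2, -1.2]
gripper_width: 0.675
```

```bash
python3 -m jog '[[[0,0,0],[-2.5,5,0],0.4],[[0,0,0],[0,0,10],0.4],[[0,0,0],[0,0,15],0.4],[[0,0,0],[0,0,15],0.4],[[0,0,0],[0,0,12],0.4],[[0,0,0],[0,0,8],0.4],[[0,0,0],[0,0,0],0.4],[[0,0,0],[0,0,0],0.4]]'
```

```text
clock: 8.25
position: [490.5, -299.1, 57.3]
orientation: [1.0, -0.003, 0.002, -0.003]
force: [-0.1, 0.3, -1.1]
gripper_width: 0.672
```

Threaded without contact force. I'll lower the last ~8 mm, then release gently.

```bash
python3 -m jog '[[[0,0,0],[0,0,5],0.4],[[0,0,0],[0,0,3],0.4],[[0,0,0],[0,0,0],0.4],[[0,0,0],[0,0,0],0.4],[[0,0,0],[0,0,0],0.9],[[0,0,0],[0,0,0],0.9],[[0,0,0],[0,0,0],0.9],[[0,0,0],[0,0,0],0.9]]'
```

```text
clock: 9.25
position: [491.1, -299.6, 50.2]
orientation: [1.0, -0.003, 0.004, -0.002]
force: [0.3, -0.5, 0.6]
gripper_width: 0.902
```

```bash
python3 -m jog '[[[0,0,0],[0,0,-10],0.9],[[0,0,0],[0,0,-20],0.9],[[0,0,0],[0,0,-35],0.9],[[0,0,0],[0,0,-30],0.9],[[0,0,0],[0,-20,0],0.9],[[0,0,0],[0,-40,0],0.9],[[0,0,0],[0,-45,0],0.9],[[0,0,0],[0,-45,0],0.9]]'
```

```text
clock: 10.25
position: [490.2, -145.5, 149.7]
orientation: [1.0, -0.005, 0.003, -0.002]
force: [0.6, 0.2, 0.0]
gripper_width: 0.9
```

```bash
python3 -m jog '[[[0,0,0],[0,-30,0],0.9],[[0,0,0],[2,-25,0],0.9],[[0,0,0],[2,-10,0],0.9],[[0,0,0],[0,0,0],0.9],[[0,0,0],[0,0,0],0.9],[[0,0,0],[0,0,0],0.9],[[0,0,0],[0,0,0],0.9],[[0,0,0],[0,0,0],0.9]]'
python3 look.py 16 494.6 -76 w2
python3 - <<'E'
from h import *
im,d,p,R,t=cam('side'); W=world(d,p,R,t)
s=W[(np.hypot(W[...,0]-490.5,W[...,1]+299)<42)&(abs(W[...,2]-49)<8)]
z=s[:,2]; print('wide on stand: n',len(s),'z',np.percentile(z,[10,50,90]).round(1),'circ',cv2.minEnclosingCircle(s[abs(z-np.median(z))<3][:,:2].astype(np.float32)))
a=cv2.resize(im[200:384,150:350],(417,384),interpolation=cv2.INTER_CUBIC)
cv2.imwrite('pics/b.png',np.hstack([a,cv2.resize(cv2.imread('pics/w2.png')[:,:,::-1],(380,285)).repeat(1,0) if 0 else cv2.copyMakeBorder(cv2.resize(cv2.imread('pics/w2.png')[:,:,::-1],(380,285)),0,99,0,0,0)])[:,:,::-1])
E
```

```text
clock: 11.25
position: [492.0, -75.0, 148.1]
orientation: [1.0, -0.004, 0.001, -0.003]
force: [0.2, -0.5, 0.1]
gripper_width: 0.902
n 3095 c [493.7 -75.5] r 31.4 tcp [492.  -75.  148.1] q [ 1.    -0.004  0.001 -0.003] tool shift [1.7 0.4 0. ]
wide on stand: n 621 z [45.9 49.2 51.2] circ ((491.6811828613281, -300.76495361328125), 31.263195037841797)
```

View pics/b.png

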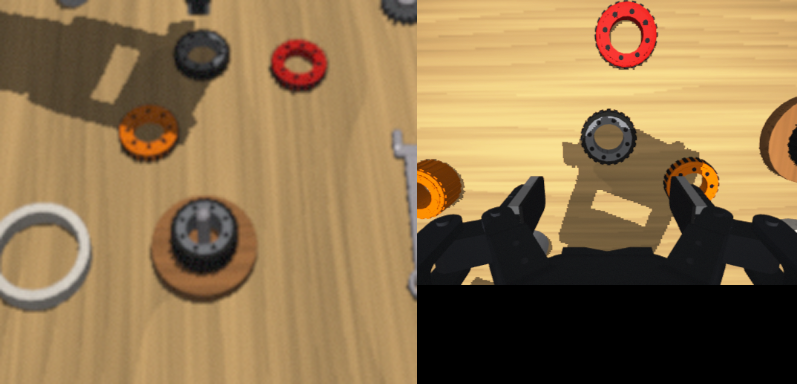

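The wide wheel sits flat on the foot, threaded on the post (left panel (204,235), top at z≈49). The narrow wheel is at (608,137) in the wrist panel, and the orange look-alike is nearer the camera, clear of the finger's path. Descending.

```bash
python3 -m jog '[[[0,0,0],[1,0,20],0.9],[[0,0,0],[0,0,25],0.9],[[0,0,0],[0,0,25],0.9],[[0,0,0],[0,0,20],0.9],[[0,0,0],[0,0,10],0.9],[[0,0,0],[0,0,4],0.9],[[0,0,0],[0,0,0],0.9],[[0,0,0],[0,0,0],0.9]]'
```

```text
clock: 12.35
position: [494.9, -75.1, 42.9]
orientation: [1.0, -0.004, 0.003, -0.002]
force: [0.6, 0.5, 0.2]
gripper_width: 0.894
```

```bash
python3 -m jog '[[[0,0,0],[0,0,9],0.9],[[0,0,0],[0,0,7],0.8],[[0,0,0],[0,0,0],0.5],[[0,0,0],[0,0,0],0.5],[[0,0,0],[0,0,0],0.5],[[0,0,0],[0,0,0],0.4],[[0,0,0],[0,0,0],0.4],[[0,0,0],[0,0,0],0.4]]' 60
```

```text
clock: 13.35
position: [495.2, -75.1, 27.2]
orientation: [1.0, -0.004, 0.004, -0.002]
force: [-0.6, 0.2, 1.8]
gripper_width: 0.677
```

```bash
python3 -m jog '[[[0,0,0],[0,0,-10],0.4],[[0,0,0],[0,0,-20],0.4],[[0,0,0],[0,0,-35],0.4],[[0,0,0],[0,0,-35],0.4],[[0,0,0],[0,0,-20],0.4],[[0,0,0],[0,15,0],0.4],[[0,0,0],[0,30,0],0.4],[[0,0,0],[-1,30,0],0.4]]'
```

```text
clock: 14.35
position: [491.9, -152.4, 151.4]
orientation: [1.0, -0.002, 0.003, -0.002]
force: [0.7, -0.8, -0.5]
gripper_width: 0.673
```

```bash
python3 -m jog '[[[0,0,0],[-1,35,0],0.4],[[0,0,0],[-1,35,0],0.4],[[0,0,0],[-1,30,0],0.4],[[0,0,0],[0,20,0],0.4],[[0,0,0],[0,10,0],0.4],[[0,0,0],[0,0,0],0.4],[[0,0,0],[0,0,0],0.4],[[0,0,0],[0,0,0],0.4]]'; python3 - <<'E'
from h import *
im,d,p,R,t=cam('side'); W=world(d,p,R,t)
im2,d2,p2,R2,t2=cam('wrist'); o=ctrl.get_obs(); print(o['position'].round(1))
s=cv2.resize(im[190:384,150:350],(396,384),interpolation=cv2.INTER_CUBIC)
cv2.imwrite('pics/c.png',np.hstack([s,cv2.resize(im2,(400,384))])[:,:,::-1])
E
```

```text
clock: 15.35
position: [485.2, -289.5, 145.2]
orientation: [1.0, -0.003, -0.0, -0.005]
force: [0.3, 0.3, -0.0]
gripper_width: 0.672
[ 485.1 -289.6  145.2]
```

View pics/c.png

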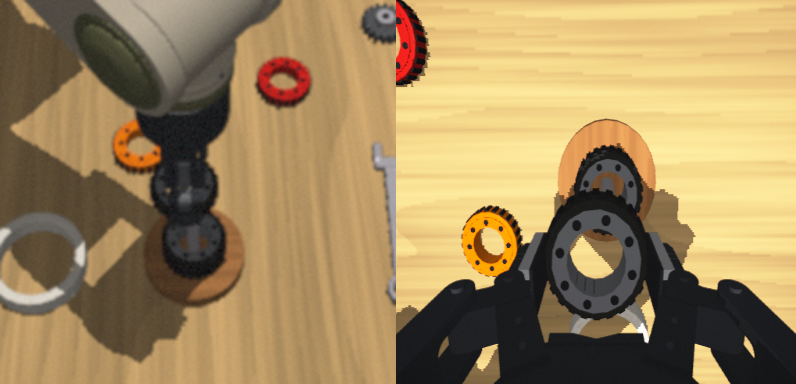

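The narrow wheel is held level, with the post and the seated wide wheel just ahead. I'll centre and lower to just above the tip.

```bash
python3 -m jog '[[[0,0,0],[4.5,8,8],0.4],[[0,0,0],[0,0,10],0.4],[[0,0,0],[0,0,5],0.4],[[0,0,0],[0,0,0],0.4],[[0,0,0],[0,0,0],0.4],[[0,0,0],[0,0,0],0.4],[[0,0,0],[0,0,0],0.4],[[0,0,0],[0,0,0],0.4]]'
```

```text
clock: 16.45
position: [490.1, -297.6, 120.6]
orientation: [1.0, -0.003, 0.0, -0.005]
force: [0.1, 0.3, -0.7]
gripper_width: 0.676
```

```bash
python3 -m jog '[[[0,0,0],[0.5,1.5,8],0.4],[[0,0,0],[0,0,10],0.4],[[0,0,0],[0,0,10],0.4],[[0,0,0],[0,0,6],0.4],[[0,0,0],[0,0,0],0.4],[[0,0,0],[0,0,0],0.4],[[0,0,0],[0,0,0],0.4],[[0,0,0],[0,0,0],0.4]]'
```

```text
clock: 17.45
position: [490.6, -298.8, 84.0]
orientation: [1.0, -0.003, -0.0, -0.005]
force: [1.2, 0.4, 0.1]
gripper_width: 0.674
```

```bash
python3 -m jog '[[[0,0,0],[0,0,4],0.4],[[0,0,0],[0,0,2],0.4],[[0,0,0],[0,0,0],0.4],[[0,0,0],[0,0,0],0.4],[[0,0,0],[0,0,0],0.9],[[0,0,0],[0,0,0],0.9],[[0,0,0],[0,0,0],0.9],[[0,0,0],[0,0,0],0.9]]'
```

```text
clock: 18.45
position: [490.7, -298.9, 78.0]
orientation: [1.0, -0.003, 0.0, -0.004]
force: [-0.1, -0.5, 0.2]
gripper_width: 0.902
```

```bash
python3 -m jog '[[[0,0,0],[0,0,-10],0.9],[[0,0,0],[0,0,-20],0.9],[[0,0,0],[0,0,-35],0.9],[[0,0,0],[0,0,-35],0.9],[[0,0,0],[0,-25,-20],0.9],[[0,0,0],[0,-45,0],0.9],[[0,0,0],[0,-45,0],0.9],[[0,0,0],[0,-45,0],0.9]]'
```

```text
clock: 19.45
position: [491.9, -138.6, 208.4]
orientation: [1.0, -0.005, 0.003, -0.003]
force: [1.1, -0.8, 0.7]
gripper_width: 0.895
```

```bash
python3 -m jog '[[[0,0,0],[0,-30,0],0.9],[[0,0,0],[0,-10,0],0.9],[[0,0,0],[0,0,0],0.9],[[0,0,0],[0,0,0],0.9],[[0,0,0],[0,0,0],0.9],[[0,0,0],[0,0,0],0.9],[[0,0,0],[0,0,0],0.9],[[0,0,0],[0,0,0],0.9]]'; python3 - <<'E'
from h import *
o=[]
for n,(u,v) in(('side',(248,315)),('top',(384,203))):
    im,d,p,R,t=cam(n); W=world(d,p,R,t)
    s=W[(np.hypot(W[...,0]-490.5,W[...,1]+299)<42)&(abs(W[...,2]-66)<6)]
    z=s[:,2]; m=abs(z-np.median(z))<4
    A=np.c_[s[m][:,:2],np.ones(m.sum())]; k=np.linalg.lstsq(A,z[m],rcond=None)[0]
    print(n,len(s),np.percentile(z,[10,50,90]).round(1),cv2.minEnclosingCircle(s[m][:,:2].astype(np.float32)),'slope',k[:2].round(3))
    o.append(cv2.resize(im[v-50:v+50,u-50:u+50],(400,400),interpolation=cv2.INTER_CUBIC))
cv2.imwrite('pics/e.png',np.hstack(o)[:,:,::-1])
E
```

```text
clock: 20.45
position: [492.3, -98.6, 210.6]
orientation: [1.0, -0.005, 0.004, -0.002]
force: [0.0, 0.0, -0.0]
gripper_width: 0.897
side 609 [63.  65.3 67.4] ((488.89312744140625, -299.7404479980469), 31.392337799072266) slope [ 0.005 -0.   ]
top 511 [63.3 66.5 68.9] ((489.3789978027344, -297.64117431640625), 31.374832153320312) slope [-0.001 -0.001]
```

View pics/e.png

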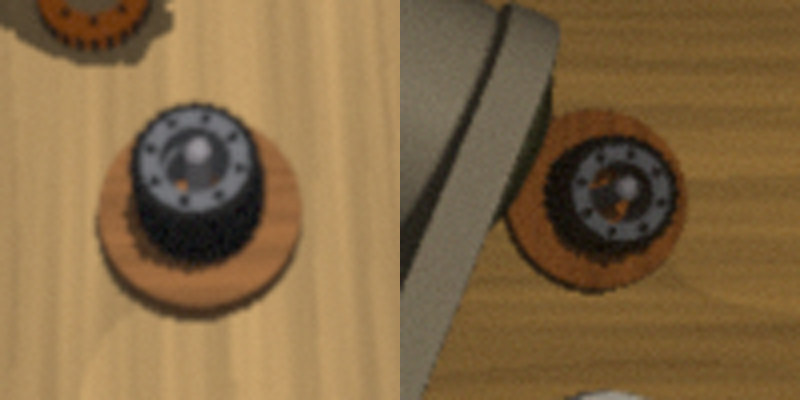

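Both wheels are stacked on the post. The top face is at z≈66 (expected 66), level and centred to about 2 mm, and the robot is clear. Handing in.

```bash
python3 -c "
from plant import ctrl
print(ctrl.close_job())"
```

```text
the job is handed in; nothing more can be done
None
```

I put the wide black wheel on the bare stand's post first, then the narrow black one on top of it, and handed the job in at about 20.5 s of the 56 s allowed.

**Last checks:** these come from the side and top cameras, with the gripper open and well clear of the stand.
- **Narrow wheel:** its top face is at z ≈ 65–66.5 mm (66 expected), tilted less than 0.01 rad and within about 2 mm of the post axis.
- **Wide wheel:** measured before the narrow one went on, its top was at about 49 mm (50 expected), and it looked flat and centred to about 2 mm. I did not measure it again afterwards, but the final stack height fits it lying on the foot.
- **Force:** the measured tool force stayed below 3 N at the end of each move.

None of the checks failed. The two cameras differed by about 2 mm, which is within their calibration. The orange and red look-alikes were not touched. The hand-in reports no verdict, so I have no confirmation beyond these checks.

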